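# Fold down a ratchet-propped inspection board

### The job

The tilting inspection board is propped up on its ratchet and has to be folded flat: take its lifting handle, raise the board on through the notches and past the top, just firmly enough against the top spring for the prop to be thrown out of the notches, then lower it under control until it lies flat on its rests and let go. Never force the prop, do not let the board drop, and leave the small parts standing around it alone.

Things in the scene. Friction and masses are not known exactly. Their poses are not given: they have to be found in the camera images.
- board (a joint): slope of the board in rad: 0 = flat on its rests, grows as the free edge rises; starts in the lowest notch at about 0.32; the last notch holds it at about 0.61. Plywood plate 236 x 124 x 10 mm, hinged along one short edge, 0.8 kg in all. In a notch it cannot go down. The top spring is met at a slope that differs each time, 0.86 to 1.05, and must be felt; the prop is out about 0.04 rad further on
- stand: blue fixed stand, base plate 330 x 150 x 8 mm; origin under its centre, x towards the board's free edge. It carries a steel rack with three saw-tooth notches, its head adjustable by 24 mm along x. After the last notch the prop's foot climbs a ramp, lifts a red flap and meets a sprung buffer (the top spring); pressed in about 3 mm, it lets the flap drop behind the foot
- rests (a point): midway between the two rubber-topped rests that bear the flat board, 68 mm above the worktop. Once the flap has dropped, the foot slides down over flap and yellow rail and the board can be lowered to the rests in one go, where the prop drops in again. Lowered too soon, it catches in the last notch (the load leaves the hand) and must be raised again
- hinge (a point): middle of the board's hinge axis, fixed on the stand, 75 mm above the worktop; x axis level, square to the hinge, towards the free edge; y axis along the hinge; z up
- board_edge (a point): middle of the board's free edge, 244 mm from the hinge axis: the pivot axis (parallel to the hinge) of the lifting handle. Straight upward pull there: the weight takes 4 to 7 N; the prop is thrown out at 7 to 10 N above that; it is overloaded from about 20 N above. The flap alone adds under 3 N
- handle (a point): middle of the grip bar of the lifting handle: black round sleeve 12 mm thick, 74 mm long, turning freely, parallel to the hinge, on two 8 mm arms 90 mm apart, 50 mm from its pivot on the board's edge. The handle swings there with slight friction, starts within 0.15 rad of upright; so a hand holding the bar from above need not turn with the board; z axis from pivot to bar, y along the bar
- prop: steel prop under the board, 8 x 10 mm, 175 mm long, with a brass foot pin 8 mm thick, 46 mm long across its end; origin at its pivot under the board, 110 mm from the hinge axis; z axis along it to the foot. At rest in a notch it carries 10 to 17 N; never load it with more than 36 N
- valve: loose bystander: dark poppet valve standing on its head, 37 mm wide, 106 mm tall, origin at the centre of its underside; not to be moved
- spring: loose bystander: dark valve spring standing on end, 31 mm wide, 45 mm tall, origin at the centre of its underside; not to be moved
- pin: loose bystander: light steel piston pin standing on end, 26 mm wide, 60 mm tall, origin at the centre of its underside; not to be moved
- bearing: loose bystander: dark ball bearing lying flat, 52 mm wide, 15 mm high, origin at the centre of its underside; not to be moved

How it is judged:
By the outcome, as a careful person would: the job done as asked, in the order asked, and still so for the second after the job is handed in, with the robot touching nothing.
It also fails if it takes over 48 s, if anything falls off the work surface, if the arm or the gripper's body presses on something with over 40 N, if the wrist force passes 120 N, or if a joint passes its speed limit or range.

### The arm

A 6-joint arm with a two-finger parallel gripper is mounted at the origin on a cart in front of the work surface, level with it; the furniture and walls round the work are solid. World frame = base frame: x ahead of the robot, y to its left, z up, the work surface at z = 0. Lengths are in m, angles in rad, forces in N, time in s.
With the tool pointing down it reaches from about 0.325 to 1 m from the base axis. Payload 5.1 kg.
Tool frame: the origin (TCP) lies midway between the tips of the shut fingers; the grasp point (between the pads) lies bot.grip_depth behind it (bot.grip_depth is the distance from the TCP to the grasp point, in m); x points along the fingers, y is the direction in which the jaws open and shut, and the axes are right-handed (so a half turn about x gives the same grasp; the last joint's range is limited). The gripper opens to 85 mm and grips with 20 to 120 N. Pads are 22 mm wide; open, the fingers measure 114 mm over their backs; the gripper's body (76 mm by 85 mm) begins 54 mm behind the grasp point. The pads swing forward as they close: fully open they stand 13 mm farther back than shut.
Start: joints at [1.139, 0.124, 1.65, -0, 1.367, -0.083], TCP at [0.222, 0.611, 0.231] pointing down, gripper open.
Joint ranges: [-2.61, 2.61], [-1.02, 2.33], [0.03, 2.71], [-1.35, 4.49], [0.32, 2.68], [-2.91, 2.91]. Speed limits (rad/s): [2.57, 2.57, 3.14, 3.14, 3.14, 3.14].

### API

Orientations are given as a 3x3 rotation matrix whose columns are the frame's x, y, z axes.
In Python, from workcell import get_state, imaging, sign_off, bot gives the robot as it stands. The module is installed in compiled form; this text tells all that it offers.
- The arm moves only by the tool arm_command, never from a script. Its argument "motion" is a list of rows, each an object with "delta_rot": the turn, a rotation vector about the tool's x, y, z in units of 6 degrees (1.0 is 6 degrees), a list of three; "travel": the shift along the tool's x, y, z in units of 30 mm (1.0 is 30 mm), a list of three; "fingers": the opening in per cent of the stroke, from 0 (shut) to 100 (fully open). In form: [{"delta_rot": [ax, ay, az], "travel": [x, y, z], "fingers": fingers}, ...]. A call has 1 to 12 rows; each row is the pose to reach, as a shift and turn from the pose commanded when the call began, along the tool's axes at that moment; what a row does not reach only later rows make up. A row lasts 1/12 s, in which the tool goes at most 41.7 mm and 7.16 degrees, less where a joint would pass 70% of its speed; a pose out of reach is approached as far as the arm can. A call with a gripper value outside its range is refused whole. The fingers move at their own pace and stop on an object; "grip_force" is the grip in N (left out, the last holds). Time passes only in rows, so rows that repeat a pose let the fingers close. It gives the time, the measured TCP pose, the force and the opening at its end, in the units of the state.
- get_state(): the state, without advancing time (a new reading comes with each control period).
- imaging.read_camera(name): name is "scene" or "top" or "wrist"; returns (picture, depth): 480x640x3 uint8, red, green, blue; 480x640 float32, m along the optical axis (not along the pixel's ray), 0 where there is no reading.
- imaging.camera_info(name): a dict with "mtx" (3x3 intrinsics, pixels), "position" and "orientation" of the camera in the world. Camera axes: x right, y up, looking along -z (the intrinsics and any distortion apply to the point x, -y, -z); pixel columns grow to the right and rows downward; lengths in m; the calibration is good to about 2 mm. A picture is of the moment at which its call begins: read the wrist's pose just before it. camera_info takes no time and is no camera call; for the wrist camera it gives the pose at the moment of the call.
- sign_off(): hands the job in, once; it reports no verdict.
The state is a dict: "t": time; "joint_pos": joint angles; "joint_vel": joint speeds; "joint_torque": joint torques, N m; "tool_pos": TCP position; "tool_rot": TCP orientation; "contact_force": force on the tool from outside, world axes, zero at the start; "wrist_torque": the same for the moment, N m; "width": opening from 0.0 (shut) to 1.0 (fully open).
Only numpy, scipy, OpenCV 4.12 (cv2) and the standard library are available. Lean on these libraries where they do the work, as an engineer would, in place of code of your own. Each camera call takes 0.05 s, during which the arm holds its last target. There are 200 camera calls.

## Working session

There is one attempt and no reset: what is moved stays moved. The work goes in short steps, Python scripts to look and compute and a tool call to move; the robot and the scene stay as the last step left them, time stands still between calls to the robot, and variables do not carry over. Pictures are saved under pics/ and viewed, about 8 in all and at most 12, crops included, and the job is handed in when it is done.

Besides the shell and the picture viewer there is one more tool, called after "Emit:" as name(argument=value, ...) on one line, values as JSON. arm_command: Moves the arm, as the interface text tells. Its arguments: {"type":"object","properties":{"motion":{"type":"array"},"grip_force":{"type":"number"}},"required":["motion"]}

```bash
mkdir -p pics
cat > h.py <<'E'
import numpy as np, cv2
from workcell import get_state, imaging, bot
def snap(n,f=None):
    i=imaging.camera_info(n); p,d=imaging.read_camera(n)
    if f: cv2.imwrite('pics/'+f,p[:,:,::-1])
    return p,d,i
def pts(d,i):
    K=i['mtx'];v,u=np.mgrid[:480,:640]
    c=np.stack([(u-K[0][2])/K[0][0]*d,-(v-K[1][2])/K[1][1]*d,-d],-1)
    return c@np.array(i['orientation']).T+np.array(i['position'])
E
python3 - <<'E'
from h import *
s=get_state();print({k:np.round(v,3).tolist() for k,v in s.items()},bot.grip_depth)
ims=[]
for n in('scene','top'):
    p,d,i=snap(n,n+'0.png');np.savez(n+'.npz',p=p,d=d,P=pts(d,i));print(n,i['position'],np.round(i['orientation'],3).tolist(), {k:v for k,v in i.items() if k not in('position','orientation')},(d>0).mean())
E
```

```text
{'t': 0.0, 'joint_pos': [1.139, 0.125, 1.652, 0.0, 1.368, -0.083], 'joint_vel': [0.0, 0.0, -0.001, -0.001, -0.001, 0.001], 'joint_torque': [0.001, -42.363, -36.545, 0.0, 0.007, -0.0], 'tool_pos': [0.222, 0.61, 0.23], 'tool_rot': [[-0.001, 0.342, 0.94], [-0.002, 0.94, -0.342], [-1.0, -0.002, -0.0]], 'contact_force': [0.199, 0.82, 0.531], 'wrist_torque': [0.027, 0.03, -0.019], 'width': 0.998} 0.0187
scene [1.02143262 0.05566046 0.74084157] [[0.509, -0.58, 0.636], [0.861, 0.357, -0.363], [-0.017, 0.732, 0.681]] {'mtx': array([[518.66526809,   0.        , 313.26538621],
       [  0.        , 518.66526809, 247.43196794],
       [  0.        ,   0.        ,   1.        ]])} 0.9960970052083333
top [0.30021544 0.3361218  1.07667333] [[0.004, 0.981, -0.192], [-1.0, -0.001, -0.027], [-0.027, 0.192, 0.981]] {'mtx': array([[531.04905941,   0.        , 317.31907363],
       [  0.        , 531.04905941, 235.43618504],
       [  0.        ,   0.        ,   1.        ]])} 0.9959798177083333
```

View pics/scene0.png

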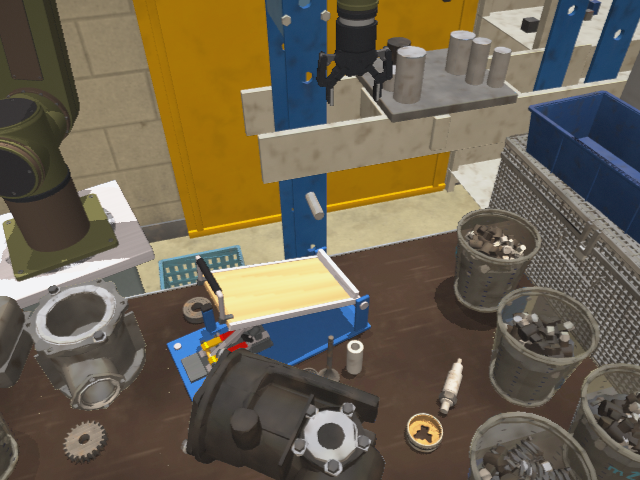

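View pics/top0.png

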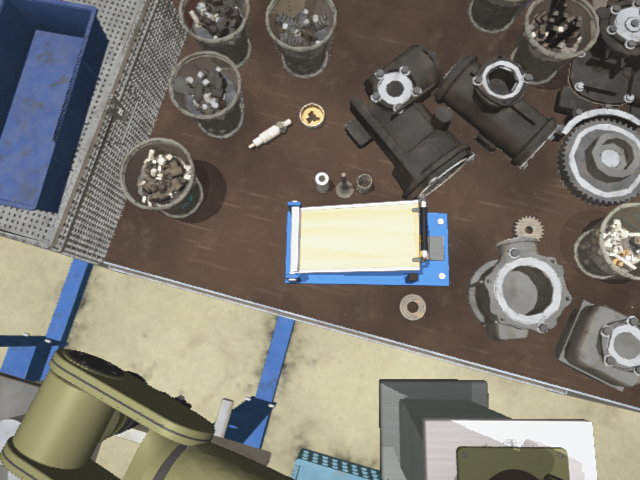

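The scene view shows the board with its handle bar at about (208,275) and the hinge at the right, about (350,280). In the top view the hinge is at x≈293, the free edge and black bar at x≈424, y 200–262, and the bystanders at (322,181), (344,185), (364,183) and (412,307).

Run:
```python
from h import *
z=np.load('top.npz');P=z['P'];p=z['p'].astype(int)
# board colour
r,g,b=p[...,0],p[...,1],p[...,2]
v,u=np.mgrid[:480,:640]
m=(r>200)&(g>180)&(b<200)&(r-b>35)&(u>295)&(u<422)&(v>200)&(v<280)
B=P[m];c=B.mean(0);w,V=np.linalg.eigh(np.cov((B-c).T));print(m.sum(),'c',c.round(4),'n',V[:,0].round(3),'long',V[:,2].round(3),'slope',np.arcsin(abs(V[2,2])),'rms',w[0]**.5)
for n,box in(('top',(412,436,190,272)),('scene',(190,232,250,312))):
    z=np.load(n+'.npz');P=z['P'];p=z['p'].astype(int)
    m=(p.max(-1)<70)&(u>box[0])&(u<box[1])&(v>box[2])&(v<box[3])&(P[...,2]>.1)
    if m.sum()<5: print('none');continue
    Q=P[m];c=np.median(Q,0);print(n,m.sum(),c.round(4),Q.min(0).round(3),Q.max(0).round(3)); w,V=np.linalg.eigh(np.cov((Q-c).T));print(V[:,2].round(3),w**.5)
    I=cv2.resize(z['p'][box[2]-40:box[3]+40,box[0]-60:box[1]+60,::-1],None,fx=4,fy=4,interpolation=cv2.INTER_CUBIC)[:600,:800];cv2.imwrite(f'pics/{n}crop.png',I)
z=np.load('top.npz');P=z['P']
for n,uv in dict(pin=(322,178),valve=(344,175),spring=(364,180),bearing=(405,307)).items(): print(n,P[uv[1],uv[0]].round(3))
```

```text
858 c [0.5076 0.2805 0.1248] n [ 0.963 -0.125  0.241] long [ 0.265  0.62  -0.738] slope 0.830640077626843 rms 0.030225558964398356
top 218 [0.4818 0.1842 0.2038] [0.448 0.175 0.1  ] [0.576 0.188 0.209]
[-0.925  0.017  0.38 ] [0.00319393 0.0122045  0.02672203]
scene 290 [0.4834 0.182  0.2031] [0.439 0.056 0.144] [1.021 0.19  0.741]
[-0.724  0.141 -0.675] [0.0051993  0.01457635 0.06838022]
pin [0.623 0.356 0.037]
valve [0.608 0.313 0.104]
spring [0.627 0.269 0.008]
bearing [0.364 0.192 0.016]
```

View pics/scenecrop.png

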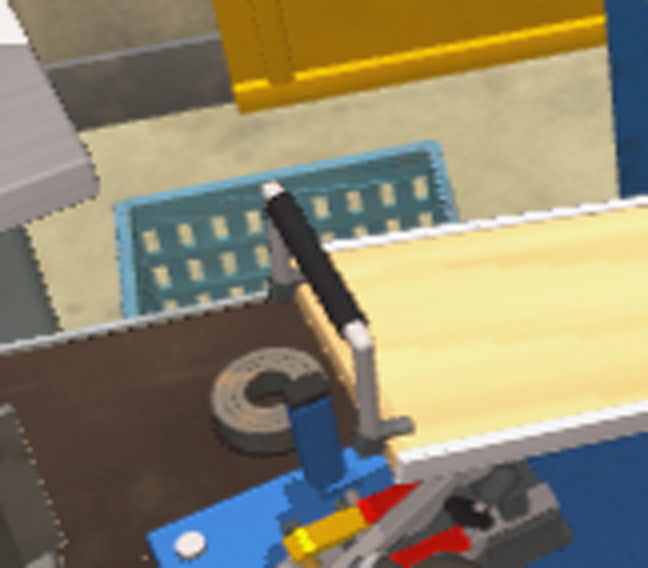

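The crop shows the black sleeve clearly, upright between two grey arms, with the bearing behind it and well below. Next I fit the bar and board more precisely.

Run:
```python
from h import *
z=np.load('top.npz');P=z['P'];p=z['p'].astype(int);v,u=np.mgrid[:480,:640]
m=(u>305)&(u<410)&(v>215)&(v<262)
B=P[m];A=np.c_[B[:,:2],np.ones(len(B))];k=np.linalg.lstsq(A,B[:,2],rcond=None)[0];print('res',np.abs(A@k-B[:,2]).max(),'slope',np.arctan(np.hypot(*k[:2])),'dir up',k[:2]/np.hypot(*k[:2]),'yaw',np.arctan2(k[1],k[0]))
for n,box in(('top',(412,436,190,272)),('scene',(190,232,250,312))):
    z=np.load(n+'.npz');P=z['P'];p=z['p'].astype(int)
    m=(p.max(-1)<70)&(u>box[0])&(u<box[1])&(v>box[2])&(v<box[3])&(np.abs(P[...,2]-.203)<.012)&(abs(P[...,1]-.183)<.012)
    Q=P[m];l=cv2.fitLine(Q.astype(np.float32),cv2.DIST_HUBER,0,.01,.01).ravel();t=(Q-l[3:])@l[:3];print(n,l[:3],'ext',t.min(),t.max(),'mid',l[3:]+l[:3]*(t.min()+t.max())/2)
# hinge: white bar and stand corners
z=np.load('top.npz');P=z['P']
print('edge pts',P[205,418],P[271,418],P[208,305],P[270,305])
print('blue base corners z', [P[y,x].round(3).tolist() for x,y in((445,216),(445,282),(440,222))])
```

```text
res 0.7697174582958601 slope 0.8277878816509056 dir up [-0.98376791 -0.17944552] yaw -2.96116986274098
top [ 9.9999869e-01 -6.9376384e-04 -1.4247339e-03] ext -0.03470807254848143 0.03725442013169712 mid [0.48355602 0.18343323 0.2039509 ]
scene [ 0.9996312  -0.02703007  0.00262644] ext -0.035827981611248595 0.036894665186924004 mid [0.48763491 0.18265709 0.20298094]
edge pts [0.53688603 0.18179939 0.14974994] [0.43588733 0.16284505 0.00954495] [0.54672135 0.38730813 0.0903628 ] [0.42736201 0.38628831 0.09018174]
blue base corners z [[0.55, 0.103, 0.006], [0.414, 0.109, 0.008], [0.537, 0.115, 0.011]]
```

Emit:
arm_command(motion=[{"delta_rot": [-0.3, 0, 0], "travel": [-1, -0.8, 1], "fingers": 100}, {"delta_rot": [-0.6, 0, 0], "travel": [-1, -1.6, 2], "fingers": 100}, {"delta_rot": [-1, 0, 0], "travel": [-1.5, -2.4, 3], "fingers": 90}, {"delta_rot": [-1.3, 0, 0], "travel": [-1.5, -3.2, 4], "fingers": 80}, {"delta_rot": [-1.6, 0, 0], "travel": [-1.5, -4, 5], "fingers": 70}, {"delta_rot": [-2, 0, 0], "travel": [-1.5, -4.8, 6], "fingers": 65}, {"delta_rot": [-2.3, 0, 0], "travel": [-1.5, -5.6, 7], "fingers": 65}, {"delta_rot": [-2.6, 0, 0], "travel": [-1.5, -6.4, 8], "fingers": 65}, {"delta_rot": [-3, 0, 0], "travel": [-1.5, -7.2, 9], "fingers": 65}, {"delta_rot": [-3.33, 0, 0], "travel": [-1.5, -8, 10], "fingers": 65}, {"delta_rot": [-3.33, 0, 0], "travel": [-1.5, -8.8, 11], "fingers": 65}, {"delta_rot": [-3.33, 0, 0], "travel": [-1.5, -9.6, 12.2], "fingers": 65}], grip_force=40)

```text
t: 1.1
tool_pos: [0.4667, 0.2147, 0.276]
tool_rot: [[-0.0, -0.0, 1.0], [0.0, 1.0, 0.0], [-1.0, 0.0, -0.0]]
contact_force: [-0.1, 0.6, 0.4]
width: 0.652
```

Emit:
arm_command(motion=[{"delta_rot": [0, 0, 0], "travel": [0.3, -0.8, 0.9], "fingers": 65}, {"delta_rot": [0, 0, 0], "travel": [0.5, -0.8, 0.9], "fingers": 65}, {"delta_rot": [0, 0, 0], "travel": [0.5, -0.8, 0.9], "fingers": 65}])

```text
t: 1.35
tool_pos: [0.4936, 0.1907, 0.259]
tool_rot: [[-0.004, 0.004, 1.0], [-0.001, 1.0, -0.004], [-1.0, -0.001, -0.004]]
contact_force: [-0.4, 0.3, -0.6]
width: 0.646
```

Run:
```python
from h import *
s=get_state();print(s['t'],s['tool_pos'],s['tool_rot'].round(3) if hasattr(s['tool_rot'],'round') else s['tool_rot'],s['contact_force'],s['width'])
p,d,i=snap('wrist','w0.png');P=pts(d,i);np.savez('w.npz',p=p,d=d,P=P)
m=(p.max(-1)<70)&(np.abs(P[...,2]-.200)<.012)&(abs(P[...,1]-.183)<.025)&(abs(P[...,0]-.485)<.06)&(d>0)
Q=P[m];print(len(Q),Q.min(0),Q.max(0),np.median(Q,0))
```

```text
1.35 [0.4935848  0.19072649 0.25895198] [[-0.004  0.004  1.   ]
 [-0.001  1.    -0.004]
 [-1.    -0.001 -0.004]] [-0.40782132  0.33400323 -0.6047661 ] 0.6457045492990331
1935 [0.4455668  0.17722491 0.19017576] [0.52674041 0.18945623 0.20697194] [0.48084449 0.18356056 0.20438859]
```

View pics/w0.png

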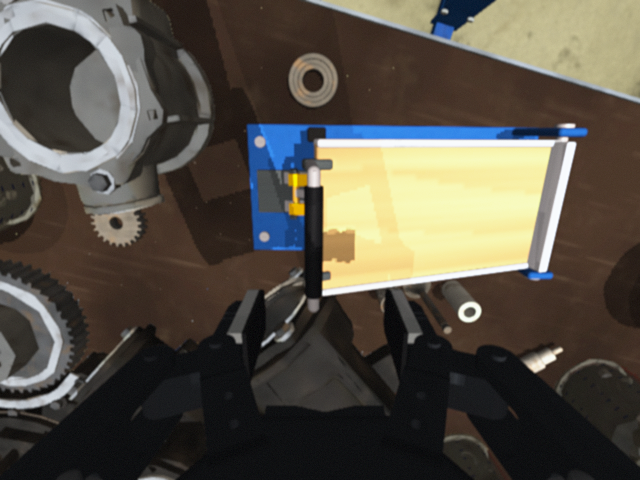

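The wrist view shows the bar at (314,185–297) between the fingers, the board to its right, and the bearing at (313,80), clear of the gripper. One quick board fit will give me the arc.

Run:
```python
from h import *
z=np.load('w.npz');P=z['P'];B=P[160:260,360:520].reshape(-1,3)
k=np.linalg.lstsq(np.c_[B[:,:2],np.ones(len(B))],B[:,2],rcond=None)[0];B=B[abs(np.c_[B[:,:2],np.ones(len(B))]@k-B[:,2])<.004]
k=np.linalg.lstsq(np.c_[B[:,:2],np.ones(len(B))],B[:,2],rcond=None)[0]
print(k,'slope',np.arctan(np.hypot(*k[:2])),'yaw of -grad',np.arctan2(-k[0],-k[1]))
for y in (.18,.20,.30,.40): print(y,k@[.48,y,1])
q=P[150:270:20,325]; print(q.round(3)); print(P[160:270:30,552].round(3))
```

```text
[-0.00994711 -0.31582319  0.21437962] slope 0.30605192454721103 yaw of -grad 0.03148541356341024
0.18 0.15275682869029555
0.2 0.14644036494590976
0.3 0.11485804622398077
0.4 0.08327572750205176
[[0.428 0.191 0.149]
 [0.442 0.191 0.148]
 [0.457 0.191 0.15 ]
 [0.473 0.191 0.149]
 [0.489 0.191 0.149]
 [0.506 0.191 0.149]]
[[0.441 0.399 0.089]
 [0.467 0.401 0.095]
 [0.495 0.403 0.099]
 [0.56  0.48  0.001]]
```

Emit:
arm_command(motion=[{"delta_rot": [0, 0, 0], "travel": [0, -0.24, -0.27], "fingers": 65}, {"delta_rot": [0, 0, 0], "travel": [0.8, -0.24, -0.27], "fingers": 60}, {"delta_rot": [0, 0, 0], "travel": [1.6, -0.24, -0.27], "fingers": 60}, {"delta_rot": [0, 0, 0], "travel": [2.3, -0.24, -0.27], "fingers": 60}, {"delta_rot": [0, 0, 0], "travel": [2.6, -0.24, -0.27], "fingers": 60}, {"delta_rot": [0, 0, 0], "travel": [2.6, -0.24, -0.27], "fingers": 60}])

```text
t: 1.9
tool_pos: [0.4832, 0.1855, 0.181]
tool_rot: [[-0.004, -0.002, 1.0], [-0.001, 1.0, 0.002], [-1.0, -0.001, -0.004]]
contact_force: [-0.1, -0.1, 0.1]
width: 0.6
```

Emit:
arm_command(motion=[{"delta_rot": [0, 0, 0], "travel": [0, 0, 0], "fingers": 30}, {"delta_rot": [0, 0, 0], "travel": [0, 0, 0], "fingers": 15}, {"delta_rot": [0, 0, 0], "travel": [0, 0, 0], "fingers": 5}, {"delta_rot": [0, 0, 0], "travel": [0, 0, 0], "fingers": 5}, {"delta_rot": [0, 0, 0], "travel": [0, 0, 0], "fingers": 5}, {"delta_rot": [0, 0, 0], "travel": [0, 0, 0], "fingers": 5}, {"delta_rot": [0, 0, 0], "travel": [0, 0, 0], "fingers": 5}], grip_force=50)

```text
t: 2.48
tool_pos: [0.4866, 0.1853, 0.1846]
tool_rot: [[0.003, 0.0, 1.0], [0.001, 1.0, -0.0], [-1.0, 0.001, 0.003]]
contact_force: [1.0, -1.0, 4.0]
width: 0.117
```

Run:
```python
from h import *
p,d,i=snap('wrist','w1.png')
s=get_state();print(s['t'],s['tool_pos'],s['contact_force'],s['wrist_torque'],s['width'])
```

```text
2.5333 [0.48652043 0.18526872 0.18449595] [0.0284451  0.10044388 4.94373209] [-0.06004721 -0.22884513 -0.09178213] 0.11250363035427179
```

View pics/w1.png

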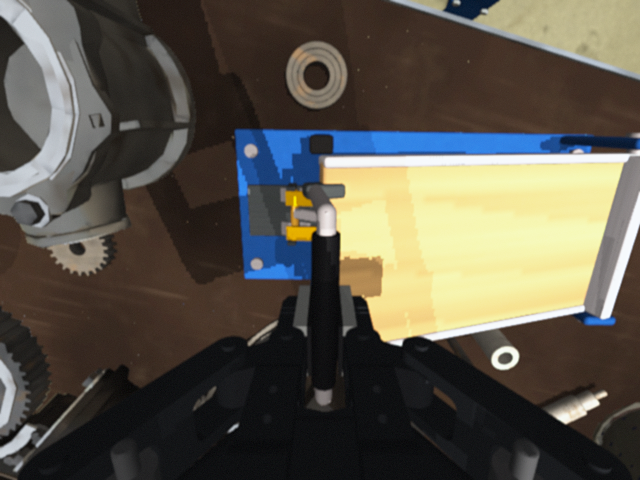

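Gripped: the sleeve is centred between the pads and the opening is about 9.6 mm with soft pads. The handle is upright and the pivot height gives a slope of about 0.325. Now I raise it along the arc.

Emit:
arm_command(motion=[{"delta_rot": [0, 0, 0], "travel": [-0.19, 0.07, 0], "fingers": 5}, {"delta_rot": [0, 0, 0], "travel": [-0.38, 0.14, 0], "fingers": 5}, {"delta_rot": [0, 0, 0], "travel": [-0.57, 0.22, 0], "fingers": 5}, {"delta_rot": [0, 0, 0], "travel": [-0.76, 0.3, 0], "fingers": 5}, {"delta_rot": [0, 0, 0], "travel": [-0.94, 0.39, 0], "fingers": 5}, {"delta_rot": [0, 0, 0], "travel": [-1.12, 0.48, 0], "fingers": 5}, {"delta_rot": [0, 0, 0], "travel": [-1.3, 0.57, 0], "fingers": 5}, {"delta_rot": [0, 0, 0], "travel": [-1.48, 0.67, 0.02], "fingers": 5}, {"delta_rot": [0, 0, 0], "travel": [-1.65, 0.78, 0.02], "fingers": 5}, {"delta_rot": [0, 0, 0], "travel": [-1.83, 0.88, 0.03], "fingers": 5}, {"delta_rot": [0, 0, 0], "travel": [-2.0, 1.0, 0.03], "fingers": 5}, {"delta_rot": [0, 0, 0], "travel": [-2.16, 1.11, 0.03], "fingers": 5}])

```text
t: 3.53
tool_pos: [0.4869, 0.2183, 0.2466]
tool_rot: [[0.0, 0.0, 1.0], [-0.001, 1.0, -0.0], [-1.0, -0.001, 0.0]]
contact_force: [5.7, 0.3, -5.5]
width: 0.115
```

Run:
```python
from h import *
p,d,i=snap('scene');cv2.imwrite('pics/s1.png',cv2.resize(p[210:390,140:390,::-1],None,fx=3,fy=3))
s=get_state();print(s['t'],s['tool_pos'],s['contact_force'],s['wrist_torque'],s['width'])
```

```text
3.5833 [0.48695302 0.21894061 0.24775651] [ 3.25601317  0.69111165 -3.74804705] [ 0.02832638 -0.57100778 -0.11381858] 0.12258287897958055
```

View pics/s1.png

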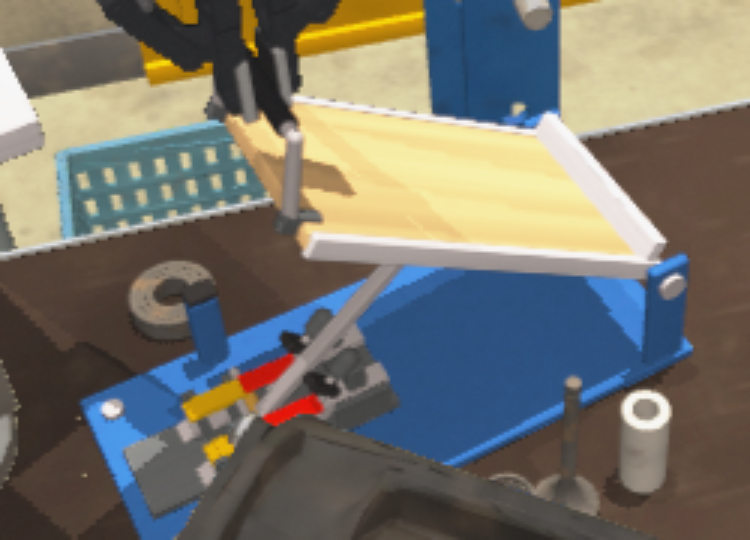

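Slope is now about 0.6, the load is on the hand (about 4–5 N), and the foot is in the last notch region with the red flaps ahead. Carrying on up.

Emit:
arm_command(motion=[{"delta_rot": [0, 0, 0], "travel": [-0.16, 0.12, 0.05], "fingers": 5}, {"delta_rot": [0, 0, 0], "travel": [-0.32, 0.25, 0.08], "fingers": 5}, {"delta_rot": [0, 0, 0], "travel": [-0.48, 0.38, 0.1], "fingers": 5}, {"delta_rot": [0, 0, 0], "travel": [-0.63, 0.51, 0.1], "fingers": 5}, {"delta_rot": [0, 0, 0], "travel": [-0.78, 0.65, 0.1], "fingers": 5}, {"delta_rot": [0, 0, 0], "travel": [-0.93, 0.79, 0.1], "fingers": 5}, {"delta_rot": [0, 0, 0], "travel": [-1.07, 0.93, 0.1], "fingers": 5}, {"delta_rot": [0, 0, 0], "travel": [-1.07, 0.93, 0.1], "fingers": 5}, {"delta_rot": [0, 0, 0], "travel": [-1.07, 0.93, 0.1], "fingers": 5}])

```text
t: 4.33
tool_pos: [0.4876, 0.2468, 0.2795]
tool_rot: [[-0.006, -0.001, 1.0], [-0.001, 1.0, 0.001], [-1.0, -0.001, -0.006]]
contact_force: [-5.4, -1.0, -3.4]
width: 0.122
```

Emit:
arm_command(motion=[{"delta_rot": [0, 0, 0], "travel": [-0.07, 0.07, -0.04], "fingers": 5}, {"delta_rot": [0, 0, 0], "travel": [-0.14, 0.15, -0.04], "fingers": 5}, {"delta_rot": [0, 0, 0], "travel": [-0.21, 0.22, -0.04], "fingers": 5}, {"delta_rot": [0, 0, 0], "travel": [-0.28, 0.3, -0.04], "fingers": 5}, {"delta_rot": [0, 0, 0], "travel": [-0.28, 0.3, -0.04], "fingers": 5}, {"delta_rot": [0, 0, 0], "travel": [-0.28, 0.3, -0.04], "fingers": 5}])

```text
t: 4.83
tool_pos: [0.4878, 0.2557, 0.2887]
tool_rot: [[-0.002, -0.0, 1.0], [-0.0, 1.0, 0.0], [-1.0, -0.0, -0.002]]
contact_force: [-4.7, -0.2, -4.4]
width: 0.117
```

Emit:
arm_command(motion=[{"delta_rot": [0, 0, 0], "travel": [-0.05, 0.06, -0.05], "fingers": 5}, {"delta_rot": [0, 0, 0], "travel": [-0.1, 0.12, -0.08], "fingers": 5}, {"delta_rot": [0, 0, 0], "travel": [-0.1, 0.12, -0.08], "fingers": 5}, {"delta_rot": [0, 0, 0], "travel": [-0.1, 0.12, -0.08], "fingers": 5}])

```text
t: 5.17
tool_pos: [0.4876, 0.2591, 0.2928]
tool_rot: [[0.005, 0.0, 1.0], [0.001, 1.0, -0.0], [-1.0, 0.001, 0.005]]
contact_force: [5.9, -0.9, -3.8]
width: 0.117
```

Emit:
arm_command(motion=[{"delta_rot": [0, 0, 0], "travel": [-0.06, 0.06, 0], "fingers": 5}, {"delta_rot": [0, 0, 0], "travel": [-0.11, 0.13, 0], "fingers": 5}, {"delta_rot": [0, 0, 0], "travel": [-0.11, 0.13, 0], "fingers": 5}, {"delta_rot": [0, 0, 0], "travel": [-0.11, 0.13, 0], "fingers": 5}])

```text
t: 5.5
tool_pos: [0.4876, 0.2629, 0.2961]
tool_rot: [[0.005, 0.0, 1.0], [0.001, 1.0, -0.0], [-1.0, 0.001, 0.005]]
contact_force: [5.5, -1.0, -4.3]
width: 0.126
```

Emit:
arm_command(motion=[{"delta_rot": [0, 0, 0], "travel": [-0.05, 0.06, 0.04], "fingers": 5}, {"delta_rot": [0, 0, 0], "travel": [-0.1, 0.12, 0.05], "fingers": 5}, {"delta_rot": [0, 0, 0], "travel": [-0.1, 0.12, 0.05], "fingers": 5}, {"delta_rot": [0, 0, 0], "travel": [-0.1, 0.12, 0.05], "fingers": 5}])

```text
t: 5.83
tool_pos: [0.4877, 0.2666, 0.2983]
tool_rot: [[0.001, 0.0, 1.0], [0.0, 1.0, -0.0], [-1.0, 0.0, 0.001]]
contact_force: [1.9, -0.4, -3.4]
width: 0.119
```

Emit:
arm_command(motion=[{"delta_rot": [0, 0, 0], "travel": [-0.05, 0.06, 0], "fingers": 5}, {"delta_rot": [0, 0, 0], "travel": [-0.1, 0.13, 0], "fingers": 5}, {"delta_rot": [0, 0, 0], "travel": [-0.1, 0.13, 0], "fingers": 5}, {"delta_rot": [0, 0, 0], "travel": [-0.1, 0.13, 0], "fingers": 5}])

```text
t: 6.17
tool_pos: [0.4877, 0.2706, 0.3012]
tool_rot: [[0.001, -0.0, 1.0], [0.0, 1.0, 0.0], [-1.0, 0.0, 0.001]]
contact_force: [3.7, -0.7, -4.6]
width: 0.116
```

Emit:
arm_command(motion=[{"delta_rot": [0, 0, 0], "travel": [-0.05, 0.06, 0.02], "fingers": 5}, {"delta_rot": [0, 0, 0], "travel": [-0.1, 0.13, 0.02], "fingers": 5}, {"delta_rot": [0, 0, 0], "travel": [-0.1, 0.13, 0.02], "fingers": 5}, {"delta_rot": [0, 0, 0], "travel": [-0.1, 0.13, 0.02], "fingers": 5}])

```text
t: 6.5
tool_pos: [0.4878, 0.2743, 0.3037]
tool_rot: [[-0.001, -0.0, 1.0], [-0.0, 1.0, 0.0], [-1.0, -0.0, -0.001]]
contact_force: [2.5, 1.0, -5.5]
width: 0.116
```

Emit:
arm_command(motion=[{"delta_rot": [0, 0, 0], "travel": [-0.05, 0.06, 0], "fingers": 5}, {"delta_rot": [0, 0, 0], "travel": [-0.09, 0.13, 0], "fingers": 5}, {"delta_rot": [0, 0, 0], "travel": [-0.09, 0.13, 0], "fingers": 5}, {"delta_rot": [0, 0, 0], "travel": [-0.09, 0.13, 0], "fingers": 5}])

```text
t: 6.83
tool_pos: [0.4879, 0.278, 0.3059]
tool_rot: [[-0.001, 0.0, 1.0], [-0.001, 1.0, -0.0], [-1.0, -0.001, -0.001]]
contact_force: [2.7, -1.6, -8.6]
width: 0.119
```

Emit:
arm_command(motion=[{"delta_rot": [0, 0, 0], "travel": [-0.05, 0.07, 0], "fingers": 5}, {"delta_rot": [0, 0, 0], "travel": [-0.05, 0.07, 0], "fingers": 5}, {"delta_rot": [0, 0, 0], "travel": [-0.05, 0.07, 0], "fingers": 5}])

```text
t: 7.08
tool_pos: [0.4879, 0.2802, 0.3073]
tool_rot: [[-0.001, 0.0, 1.0], [-0.001, 1.0, -0.0], [-1.0, -0.001, -0.001]]
contact_force: [3.3, -2.0, -12.5]
width: 0.118
```

Emit:
arm_command(motion=[{"delta_rot": [0, 0, 0], "travel": [-0.05, 0.06, 0], "fingers": 5}, {"delta_rot": [0, 0, 0], "travel": [-0.05, 0.06, 0], "fingers": 5}, {"delta_rot": [0, 0, 0], "travel": [-0.05, 0.06, 0], "fingers": 5}])

```text
t: 7.33
tool_pos: [0.4879, 0.2819, 0.3089]
tool_rot: [[-0.001, 0.0, 1.0], [-0.001, 1.0, -0.0], [-1.0, -0.001, -0.001]]
contact_force: [3.8, -2.1, -12.6]
width: 0.117
```

The force now sits about 8.5 N above the weight, inside the throw-out window. I'll look at the flap.

Run:
```python
from h import *
p,d,i=snap('scene','s2f.png');cv2.imwrite('pics/s2.png',cv2.resize(p[300:400,150:300,::-1],None,fx=5,fy=5,interpolation=cv2.INTER_CUBIC))
s=get_state();print(s['t'],s['tool_pos'],s['contact_force'])
```

```text
7.3833 [0.48789594 0.28190164 0.30889921] [  4.00435479  -1.18927853 -13.4803429 ]
```

View pics/s2.png

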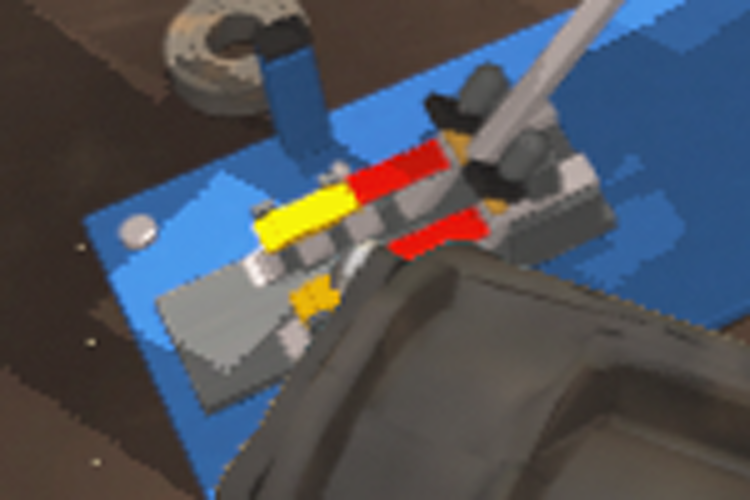

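The red flap lies level with the yellow rail. The brass foot (about (460,145) and (495,205)) is past its end, against the black buffers. It looks dropped, so I'll give one more small nudge (about 0.01 rad) for margin, still well under overload.

Emit:
arm_command(motion=[{"delta_rot": [0, 0, 0], "travel": [-0.04, 0.06, 0], "fingers": 5}, {"delta_rot": [0, 0, 0], "travel": [-0.04, 0.06, 0], "fingers": 5}, {"delta_rot": [0, 0, 0], "travel": [-0.04, 0.06, 0], "fingers": 5}])

```text
t: 7.63
tool_pos: [0.4879, 0.2837, 0.3101]
tool_rot: [[-0.001, 0.0, 1.0], [-0.001, 1.0, -0.0], [-1.0, -0.001, -0.001]]
contact_force: [4.7, -2.7, -15.2]
width: 0.116
```

Emit:
arm_command(motion=[{"delta_rot": [0, 0, 0], "travel": [0.06, -0.1, 0], "fingers": 5}, {"delta_rot": [0, 0, 0], "travel": [0.13, -0.2, 0], "fingers": 5}, {"delta_rot": [0, 0, 0], "travel": [0.2, -0.3, 0], "fingers": 5}, {"delta_rot": [0, 0, 0], "travel": [0.27, -0.4, 0], "fingers": 5}, {"delta_rot": [0, 0, 0], "travel": [0.35, -0.5, 0], "fingers": 5}, {"delta_rot": [0, 0, 0], "travel": [0.42, -0.6, 0], "fingers": 5}, {"delta_rot": [0, 0, 0], "travel": [0.5, -0.69, 0], "fingers": 5}, {"delta_rot": [0, 0, 0], "travel": [0.57, -0.79, 0], "fingers": 5}, {"delta_rot": [0, 0, 0], "travel": [0.57, -0.79, 0], "fingers": 5}])

```text
t: 8.38
tool_pos: [0.4878, 0.2597, 0.2938]
tool_rot: [[-0.0, 0.0, 1.0], [-0.0, 1.0, -0.0], [-1.0, -0.0, -0.0]]
contact_force: [-3.4, -0.8, -2.0]
width: 0.12
```

Run:
```python
from h import *
p,d,i=snap('scene');cv2.imwrite('pics/s3.png',cv2.resize(p[300:400,150:300,::-1],None,fx=5,fy=5,interpolation=cv2.INTER_CUBIC))
s=get_state();print(s['t'],s['tool_pos'],s['contact_force'])
```

```text
8.4333 [0.48780983 0.25994453 0.29384893] [-3.69571885 -1.0670998  -3.5214086 ]
```

View pics/s3.png

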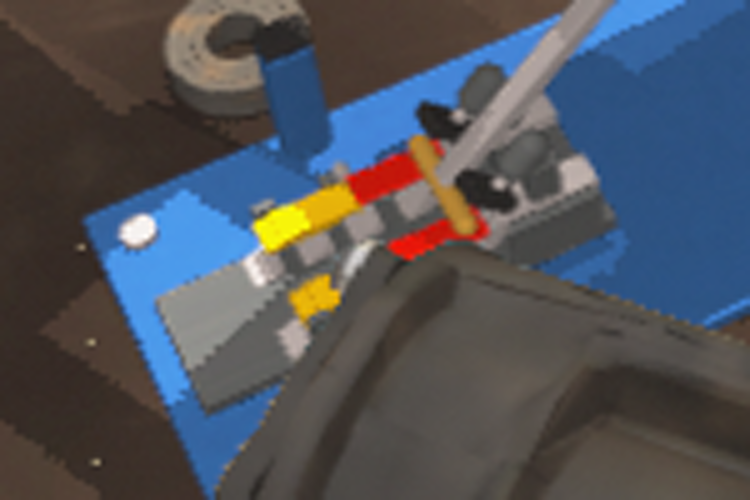

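The brass foot is now on top of the red flap, so the prop is out. I lower under control.

Emit:
arm_command(motion=[{"delta_rot": [0, 0, 0], "travel": [0.11, -0.12, 0], "fingers": 5}, {"delta_rot": [0, 0, 0], "travel": [0.21, -0.24, -0.04], "fingers": 5}, {"delta_rot": [0, 0, 0], "travel": [0.32, -0.36, -0.04], "fingers": 5}, {"delta_rot": [0, 0, 0], "travel": [0.44, -0.48, -0.04], "fingers": 5}, {"delta_rot": [0, 0, 0], "travel": [0.55, -0.6, -0.05], "fingers": 5}, {"delta_rot": [0, 0, 0], "travel": [0.67, -0.71, -0.05], "fingers": 5}, {"delta_rot": [0, 0, 0], "travel": [0.79, -0.82, -0.05], "fingers": 5}, {"delta_rot": [0, 0, 0], "travel": [0.91, -0.93, -0.05], "fingers": 5}, {"delta_rot": [0, 0, 0], "travel": [1.03, -1.04, -0.05], "fingers": 5}, {"delta_rot": [0, 0, 0], "travel": [1.16, -1.14, -0.05], "fingers": 5}, {"delta_rot": [0, 0, 0], "travel": [1.28, -1.24, -0.05], "fingers": 5}, {"delta_rot": [0, 0, 0], "travel": [1.41, -1.34, -0.05], "fingers": 5}])

```text
t: 9.43
tool_pos: [0.487, 0.2197, 0.2512]
tool_rot: [[0.001, 0.0, 1.0], [0.0, 1.0, -0.0], [-1.0, 0.0, 0.001]]
contact_force: [4.9, -1.1, -3.1]
width: 0.116
```

Emit:
arm_command(motion=[{"delta_rot": [0, 0, 0], "travel": [0.13, -0.1, 0], "fingers": 5}, {"delta_rot": [0, 0, 0], "travel": [0.26, -0.19, 0], "fingers": 5}, {"delta_rot": [0, 0, 0], "travel": [0.4, -0.28, 0], "fingers": 5}, {"delta_rot": [0, 0, 0], "travel": [0.54, -0.37, 0], "fingers": 5}])

```text
t: 9.77
tool_pos: [0.4868, 0.2087, 0.2349]
tool_rot: [[0.001, 0.0, 1.0], [0.0, 1.0, -0.0], [-1.0, 0.0, 0.001]]
contact_force: [4.9, -1.5, -3.0]
width: 0.119
```

The load is still in the hand at slope 0.56, below the last notch at 0.61, so it did not catch. Continuing.

Emit:
arm_command(motion=[{"delta_rot": [0, 0, 0], "travel": [0.14, -0.09, 0.02], "fingers": 5}, {"delta_rot": [0, 0, 0], "travel": [0.28, -0.17, 0.03], "fingers": 5}, {"delta_rot": [0, 0, 0], "travel": [0.42, -0.25, 0.03], "fingers": 5}, {"delta_rot": [0, 0, 0], "travel": [0.56, -0.32, 0.03], "fingers": 5}, {"delta_rot": [0, 0, 0], "travel": [0.71, -0.4, 0.03], "fingers": 5}, {"delta_rot": [0, 0, 0], "travel": [0.86, -0.47, 0.03], "fingers": 5}, {"delta_rot": [0, 0, 0], "travel": [1.0, -0.54, 0.03], "fingers": 5}, {"delta_rot": [0, 0, 0], "travel": [1.15, -0.6, 0.03], "fingers": 5}, {"delta_rot": [0, 0, 0], "travel": [1.3, -0.66, 0.03], "fingers": 5}, {"delta_rot": [0, 0, 0], "travel": [1.45, -0.72, 0.03], "fingers": 5}, {"delta_rot": [0, 0, 0], "travel": [1.61, -0.78, 0.03], "fingers": 5}, {"delta_rot": [0, 0, 0], "travel": [1.76, -0.83, 0.03], "fingers": 5}])

```text
t: 10.77
tool_pos: [0.4867, 0.1838, 0.1814]
tool_rot: [[-0.002, 0.0, 1.0], [-0.0, 1.0, -0.0], [-1.0, -0.0, -0.002]]
contact_force: [-5.3, -0.8, -4.2]
width: 0.117
```

Emit:
arm_command(motion=[{"delta_rot": [0, 0, 0], "travel": [0.16, -0.05, -0.03], "fingers": 5}, {"delta_rot": [0, 0, 0], "travel": [0.31, -0.1, -0.05], "fingers": 5}, {"delta_rot": [0, 0, 0], "travel": [0.47, -0.14, -0.05], "fingers": 5}, {"delta_rot": [0, 0, 0], "travel": [0.63, -0.18, -0.05], "fingers": 5}, {"delta_rot": [0, 0, 0], "travel": [0.79, -0.22, -0.05], "fingers": 5}, {"delta_rot": [0, 0, 0], "travel": [0.94, -0.25, -0.05], "fingers": 5}, {"delta_rot": [0, 0, 0], "travel": [1.1, -0.28, -0.05], "fingers": 5}, {"delta_rot": [0, 0, 0], "travel": [1.27, -0.31, -0.05], "fingers": 5}, {"delta_rot": [0, 0, 0], "travel": [1.43, -0.33, -0.05], "fingers": 5}, {"delta_rot": [0, 0, 0], "travel": [1.59, -0.35, -0.05], "fingers": 5}, {"delta_rot": [0, 0, 0], "travel": [1.75, -0.37, -0.05], "fingers": 5}, {"delta_rot": [0, 0, 0], "travel": [1.91, -0.39, -0.05], "fingers": 5}])

```text
t: 11.77
tool_pos: [0.4863, 0.1723, 0.1249]
tool_rot: [[0.001, 0.0, 1.0], [0.0, 1.0, -0.0], [-1.0, 0.0, 0.001]]
contact_force: [1.6, -0.8, -3.5]
width: 0.119
```

Emit:
arm_command(motion=[{"delta_rot": [0, 0, 0], "travel": [0.1, -0.01, 0], "fingers": 5}, {"delta_rot": [0, 0, 0], "travel": [0.2, -0.02, 0], "fingers": 5}, {"delta_rot": [0, 0, 0], "travel": [0.3, -0.02, 0], "fingers": 5}, {"delta_rot": [0, 0, 0], "travel": [0.4, -0.02, 0], "fingers": 5}, {"delta_rot": [0, 0, 0], "travel": [0.4, -0.02, 0], "fingers": 5}])

```text
t: 12.18
tool_pos: [0.4863, 0.1718, 0.1132]
tool_rot: [[0.001, 0.0, 1.0], [0.0, 1.0, -0.0], [-1.0, 0.0, 0.001]]
contact_force: [2.7, -0.2, -3.4]
width: 0.117
```

Emit:
arm_command(motion=[{"delta_rot": [0, 0, 0], "travel": [0.05, 0, 0], "fingers": 5}, {"delta_rot": [0, 0, 0], "travel": [0.1, 0, 0], "fingers": 5}, {"delta_rot": [0, 0, 0], "travel": [0.15, 0, 0], "fingers": 5}, {"delta_rot": [0, 0, 0], "travel": [0.15, 0, 0], "fingers": 5}])

```text
t: 12.52
tool_pos: [0.4866, 0.1731, 0.1125]
tool_rot: [[0.001, 0.0, 1.0], [0.003, 1.0, -0.0], [-1.0, 0.003, 0.001]]
contact_force: [-8.7, 1.7, 15.0]
width: 0.12
```

Emit:
arm_command(motion=[{"delta_rot": [0, 0, 0], "travel": [0.05, 0, 0], "fingers": 5}, {"delta_rot": [0, 0, 0], "travel": [0.1, 0, 0], "fingers": 5}, {"delta_rot": [0, 0, 0], "travel": [0.1, 0, 0], "fingers": 5}, {"delta_rot": [0, 0, 0], "travel": [0.1, 0, 0], "fingers": 5}])

```text
t: 12.85
tool_pos: [0.4868, 0.1742, 0.1121]
tool_rot: [[0.001, 0.0, 1.0], [0.005, 1.0, -0.0], [-1.0, 0.005, 0.001]]
contact_force: [-14.7, 3.5, 27.4]
width: 0.118
```

The board is bearing on something. I'll back off to near zero load and check that it's flat on the rests.

Emit:
arm_command(motion=[{"delta_rot": [0, 0, 0], "travel": [-0.1, 0, 0], "fingers": 5}, {"delta_rot": [0, 0, 0], "travel": [-0.21, 0, 0], "fingers": 5}, {"delta_rot": [0, 0, 0], "travel": [-0.21, 0, 0], "fingers": 5}])

```text
t: 13.1
tool_pos: [0.4863, 0.1721, 0.1128]
tool_rot: [[0.002, -0.0, 1.0], [0.001, 1.0, 0.0], [-1.0, 0.001, 0.002]]
contact_force: [0.4, 1.7, 6.5]
width: 0.114
```

Run:
```python
from h import *
s=get_state();print(s['t'],s['tool_pos'],s['contact_force'])
p,d,i=snap('wrist');P=pts(d,i)
q,dd,j=snap('scene');cv2.imwrite('pics/s4.png',cv2.resize(q[210:390,140:390,::-1],None,fx=3,fy=3))
S=pts(dd,j)
for nm,im,X in(('wrist',p,P),('scene',q,S)):
    im=im.astype(int);m=(im[...,0]>180)&(im[...,0]-im[...,2]>40)&(im[...,1]>150)&(abs(X[...,0]-.485)<.05)&(X[...,1]>.2)&(X[...,1]<.38)&(X[...,2]>.04)&(X[...,2]<.2)
    B=X[m];A=np.c_[B[:,:2],np.ones(len(B))];k=np.linalg.lstsq(A,B[:,2],rcond=None)[0];print(nm,len(B),k,B[:,2].min(),B[:,2].max())
```

```text
13.1 [0.48634809 0.17214468 0.1127598 ] [0.44665554 1.67437858 6.4704709 ]
wrist 41391 [-0.00111285 -0.0026153   0.08089241] 0.07710872868029492 0.16768229874688761
scene 4656 [ 0.0011038  -0.00094033  0.07824348] 0.07417479764418511 0.15842086686621892
```

View pics/s4.png

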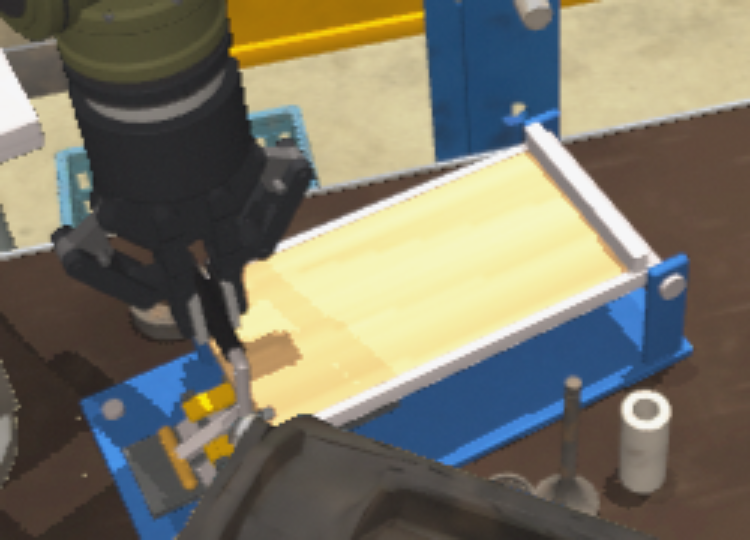

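The board is level (fitted slope below 0.003, surface at about 0.079), the foot is past the rack, and the bystanders look in place. I unload, release and lift away.

Emit:
arm_command(motion=[{"delta_rot": [0, 0, 0], "travel": [-0.06, 0, 0], "fingers": 5}, {"delta_rot": [0, 0, 0], "travel": [-0.06, 0, 0], "fingers": 5}, {"delta_rot": [0, 0, 0], "travel": [-0.06, 0, 0], "fingers": 15}, {"delta_rot": [0, 0, 0], "travel": [-0.06, 0, 0], "fingers": 30}, {"delta_rot": [0, 0, 0], "travel": [-0.06, 0, 0], "fingers": 50}, {"delta_rot": [0, 0, 0], "travel": [-0.06, 0, 0], "fingers": 60}, {"delta_rot": [0, 0, 0], "travel": [-0.06, 0, 0], "fingers": 60}, {"delta_rot": [0, 0, 0], "travel": [-0.06, 0, 0], "fingers": 60}])

```text
t: 13.87
tool_pos: [0.4859, 0.1717, 0.1137]
tool_rot: [[-0.0, 0.0, 1.0], [-0.0, 1.0, -0.0], [-1.0, -0.0, -0.0]]
contact_force: [-0.6, 0.2, -1.2]
width: 0.596
```

Emit:
arm_command(motion=[{"delta_rot": [0, 0, 0], "travel": [-0.5, 0, 0], "fingers": 60}, {"delta_rot": [0, 0, 0], "travel": [-1, 0, 0], "fingers": 60}, {"delta_rot": [0, 0, 0], "travel": [-2, 0, 0], "fingers": 60}, {"delta_rot": [0, 0, 0], "travel": [-3, 0, 0], "fingers": 60}, {"delta_rot": [0, 0, 0], "travel": [-4, 0, 0], "fingers": 60}, {"delta_rot": [0, 0, 0], "travel": [-5, 0, 0], "fingers": 60}, {"delta_rot": [0, 0, 0], "travel": [-5, 0, 0], "fingers": 60}, {"delta_rot": [0, 0, 0], "travel": [-5, 0, 0], "fingers": 60}, {"delta_rot": [0, 0, 0], "travel": [-5, 0, 0], "fingers": 60}])

```text
t: 14.62
tool_pos: [0.4856, 0.1716, 0.2631]
tool_rot: [[-0.001, 0.0, 1.0], [-0.0, 1.0, -0.0], [-1.0, -0.0, -0.001]]
contact_force: [0.4, -0.5, -0.4]
width: 0.597
```

Run:
```python
from h import *
s=get_state();print(s['t'],s['tool_pos'],s['contact_force'],s['width'])
q,dd,j=snap('scene');cv2.imwrite('pics/s5.png',cv2.resize(q[210:390,140:390,::-1],None,fx=3,fy=3))
X=pts(dd,j);im=q.astype(int);m=(im[...,0]>180)&(im[...,0]-im[...,2]>40)&(im[...,1]>150)&(abs(X[...,0]-.485)<.05)&(X[...,1]>.2)&(X[...,1]<.38)&(X[...,2]>.06)&(X[...,2]<.1)
B=X[m];print(np.linalg.lstsq(np.c_[B[:,:2],np.ones(len(B))],B[:,2],rcond=None)[0])
z=np.load('scene.npz')['p'].astype(int)
for n,(x0,x1,y0,y1) in dict(pin=(345,366,338,376),valve=(320,344,334,380)).items(): print(n,np.abs(im-z)[y0:y1,x0:x1].mean())
```

```text
14.6167 [0.48560878 0.17162347 0.26309162] [ 0.37143001 -0.45455183 -0.44779287] 0.5971552789667941
[ 0.00164127 -0.00028054  0.07775836]
pin 7.020050125313284
valve 6.169384057971015
```

View pics/s5.png

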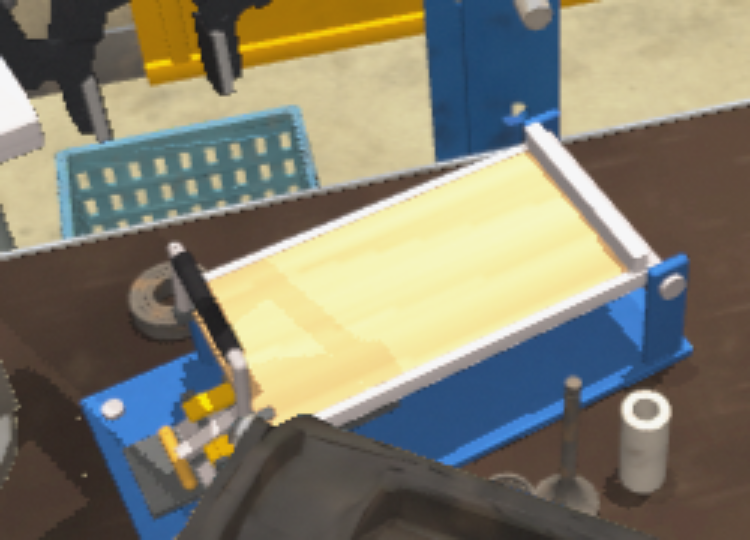

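The board lies flat with the handle released and upright. The gripper is well clear, and the bearing, valve, pin and spring are where they were.

```bash
python3 -c "
from workcell import sign_off; print(sign_off())"
```

```text
the job is handed in; nothing more can be done
None
```

The board is folded flat on its rests, the handle is released, and the job was handed in at about 14.7 s of the 48 s allowed.

- **Raising:** I took the grip bar from above and raised the board along its arc. The top spring met at a slope of about 0.955, and I pressed on to about 1.0. That was about 11 N above the weight, slightly over the 7–10 N throw-out band but under the 20 N overload. The camera showed the prop's foot on top of the red flap before I lowered.
- **Lowering:** The load stayed in the hand past the last notch and all the way down to the rests.
- **Overshoot at the rests:** The tool pressed the board down on its rests with up to 27 N for about a third of a second, because the board met them about 7 mm higher than I expected. I backed off to about 1 N before releasing. I did not measure the force on the prop directly.
- **Last checks:** The fitted slope was below 0.003 rad, with the board's surface at about 78 mm. The tool force was near zero, and the gripper was about 150 mm above where it let go. The bearing, valve and pin look unmoved in the last picture. The spring is mostly hidden behind the large casting in that view, but nothing came near it.

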